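Unload a drive from a latched test cradle

TASK

The test of the bare drive in the bench cradle is finished. Press the cradle's thumb lever down gently, only as far as it takes for the latch to let go (it is plastic and snaps if you lean on it), and let the sprung lid swing all the way open by itself without touching it. Then draw the drive straight back off its connector along the bed, lift it out and set it down gently, flat inside the low black parts tray; leave the other things on the bench where they are.

Things in the scene. Friction and masses are not known exactly. Their poses are not given: they have to be found in the camera images.
- cradle: the drive test cradle, fixed to the bench, 208 mm long: grey base plate 164 x 98 (top 10 above the bench), aluminium bed on it, black connector socket at one end, thumb lever at the other. Origin: on the bench under its middle; -x points to the thumb-lever end, +x to the socket and lid hinge, z up. A push of 18 N by the robot on it, its latch or lid breaks it.
- pad_foot (a point): bench point below the middle of the black ribbed thumb pad (24 mm along the cradle's x, 32 along y; x = -104 of the cradle). The paddle is clamped on its lever at a different angle (up to 10 degrees) each time: the pad's top rests 26 to 42 mm above this point, unmeasured, to be found by touch from above. Sprung: gives from 3 N, latch lets go about 6 mm down at 5 to 9 N, hard stop at 8 mm.
- bed_middle (a point): middle of the drive's underside when plugged in: on the bed's top, x = +11, z = 34 mm of the cradle. The bed is 50 wide, so the drive overhangs it by 9 on both long sides, which are free for fingers from x = -30 to x = +48 of the cradle, down to the base plate.
- socket_mouth (a point): middle of the mouth of the black connector socket, x = +52, z = 38 mm of the cradle. Plugged in, the drive's +x end sits 8 mm deep in it, under its roof, held by contact springs (about 5 N to pull). Drawn 9 mm or more toward the cradle's -x (10 to 14 is right) the drive is clear and can be lifted. The socket's top is 50 above the bench.
- lid: sprung lid, black frame 138 x 82 x 5 mm with clear window, top 57 above the bench when shut. Origin on its hinge line, x = +82, z = 56 of the cradle; shut, its axes agree with the cradle's. It reaches 143 from the hinge toward the lever, ending 30 short of the pad. Unlatched, it turns about +y and is open in half a second at 1.75 rad, its edge sweeping an arc of 143: it strikes whatever hangs over it.
- drive: the bare drive, a silver slab 98 x 68 x 9 mm (solid body 7 thick), about 50 g, flat on the bed, its length (x) along the cradle's x. Origin: centre of its underside. Grasp it from above across its 68 width, at its middle, 25 to 45 N of grip.
- tray: a low black open parts tray fixed to the bench, 154 x 130 x 12 outside, walls 3 thick, floor 3 thick. Origin: centre of its underside; x along its 154 length (more room for open fingers that way), z up.
- precision_driver: slim precision screwdriver, 11x140x11, lying (bystander; origin at the centre of its underside)
- multimeter: hand multimeter, 148x74x40, lying in the gap between the two computer cases (bystander; origin at the centre of its underside)
- case_fan: square black case fan, 80x80x25, lying (bystander; origin at the centre of its underside)
- solder_spool: small spool of solder wire, 55x55x38, standing (bystander; origin at the centre of its underside)
- tweezers: thin tweezers, 12x118x10, lying close to the computer cases (bystander; origin at the centre of its underside)

How it is judged:
By the outcome, as a careful person would: the job done as asked, in the order asked, and still so for the second after the job is handed in, with the robot touching nothing.
It also fails if it takes over 58 s, if anything falls off the work surface, if the arm or the gripper's body presses on something with over 40 N, if the wrist force passes 120 N, or if a joint passes its speed limit or range.

ROBOT

A 6-joint arm with a two-finger parallel gripper is mounted at the origin on a cart in front of the work surface, level with it; the furniture and walls round the work are solid. World frame = base frame: x ahead of the robot, y to its left, z up, the work surface at z = 0. Lengths are in m, angles in degrees, forces in N, time in s.
With the tool pointing down it reaches from about 0.25 to 0.725 m from the base axis. Payload 9.7 kg.
Tool frame: the origin (TCP) lies midway between the tips of the shut fingers; the grasp point (between the pads) lies bot.hold_point_z behind it (bot.hold_point_z is the distance from the TCP to the grasp point, in m); z points along the fingers, y is the line along which they close (so a half turn about z gives the same grasp; the last joint's range is limited). The gripper opens to 85 mm and grips with 20 to 120 N. Pads are 22 mm wide; open, the fingers measure 114 mm over their backs; the gripper's body (76 mm by 85 mm) begins 54 mm behind the grasp point. The pads swing forward as they close: fully open they stand 13 mm farther back than shut.
Start: joints at [-74.943, 4.979, 10.078, 95.1, 0, 90], TCP at [0.143, -0.531, 0.231] pointing down, gripper open.
Joint ranges: [-179.16, 179.16], [-48.56, 103.87], [-65.8, 70.77], [-126.05, 130.52], [-82.76, 87.17], [-180, 180]. Speed limits (degrees/s): [127.2, 127.2, 147.25, 180, 180, 180].

INTERFACE

Orientations are given as [roll, pitch, yaw] about the fixed x, y, z axes, in that order (R = Rz(yaw) Ry(pitch) Rx(roll)).
In Python, from workcell import bot, camera, camera_model, ticket gives the robot as it stands.
- The arm moves only by the tool send_rows, never from a script. Its argument "targets" is text: rows parted by semicolons, each of 5 numbers parted by spaces: the shift along the tool's x, y, z in mm, then the turn about the tool's z in degrees, then the closure in counts, from 0 (fully open) to 255 (shut). A call has 1 to 20 rows; each row is the pose to reach, as a shift and turn from the pose commanded when the call began, along the tool's axes at that moment; what a row does not reach only later rows make up. A row lasts 1/8 s, in which the tool goes at most 62.5 mm and 10.7 degrees, less where a joint would pass 70% of its speed; a pose out of reach is approached as far as the arm can. A call with a gripper value outside its range is refused whole. The fingers move at their own pace and stop on an object; "newtons" is the grip in N (left out, the last holds). Time passes only in rows, so rows that repeat a pose let the fingers close. It gives the time, the measured TCP pose, the force, the opening and the grip force at its end, in the units of the state.
- bot.get_obs(): the state, without advancing time (a new reading comes with each control period).
- camera(name): name is "side" or "top" or "wrist"; returns the picture (384x512x3 uint8, blue, green, red); there is no depth.
- camera_model(name): a dict with "K" (3x3 intrinsics, pixels), "pose" (4x4, takes a point from camera to world coordinates); the wrist camera has in their place "T_tool_cam" (4x4, takes a point from camera to tool coordinates, whose origin is the TCP and whose axes are the flange's). Camera axes: x right, y down, z forward; pixel columns grow to the right and rows downward; lengths in m; the calibration is good to about 2 mm. A picture is of the moment at which its call begins: read the wrist's pose just before it. camera_model takes no time and is no camera call.
- ticket.job_done(): hands the job in; it is judged then, once.
The state is a dict: "time": time; "q": joint angles; "qd": joint speeds; "joint_efforts": joint torques, N m; "ee_pos": TCP position; "tcp_rot": TCP orientation; "wrist_force": force on the tool from outside, world axes, zero at the start; "torque": the same for the moment, N m; "opening": finger opening in m; "grasp_force": force on a finger pad.
Only numpy, scipy, OpenCV 4.12 (cv2) and the standard library are available. Lean on these libraries where they do the work, as an engineer would, in place of code of your own. Each camera call takes 0.05 s, during which the arm holds its last target. There are 200 camera calls.

## Working session

There is one attempt and no reset: what is moved stays moved. The work goes in short steps, Python scripts to look and compute and a tool call to move; the robot and the scene stay as the last step left them, time stands still between calls to the robot, and variables do not carry over. Pictures are saved under pics/ and viewed, at most 13 in all, crops included, and the job is handed in when it is done.

Besides the shell and the picture viewer there is one more tool, called after "Request:" as name(argument=value, ...) on one line, values as JSON. send_rows: Moves the arm, as the interface text tells. Its arguments: {"type":"object","properties":{"targets":{"type":"string"},"newtons":{"type":"number"}},"required":["targets"]}

```bash
ls; mkdir -p pics
python3 - <<'E'
from workcell import bot,camera,camera_model
import cv2
print(bot.get_obs(), bot.hold_point_z)
for n in("top","side"):
    cv2.imwrite(f"pics/{n}0.png",camera(n)); m=camera_model(n); print(n,m)
print(camera_model("wrist"))
E
```

```text
pics
{'time': 0.0, 'q': array([-7.49426453e+01,  5.01221616e+00,  1.00344645e+01,  9.50992062e+01,
        2.75538998e-04,  8.99990989e+01]), 'qd': array([-0.03853137,  0.02784224, -0.04756814,  0.025747  ,  0.05846159,
       -0.04395833]), 'joint_efforts': array([-1.51106519e-04, -5.20386744e+01,  4.64803433e+01,  1.64673262e-02,
        1.32643318e-04,  2.91869419e-06]), 'ee_pos': array([ 0.14282499, -0.53089848,  0.23057245]), 'tcp_rot': array([-1.79923042e+02, -2.76749077e-04,  1.50582554e+01]), 'wrist_force': array([-0.0953855 ,  0.77886682, -0.43245912]), 'torque': array([ 0.00015421, -0.01659228,  0.04843055]), 'grasp_force': 0.0, 'opening': 0.08556766711528788} 0.0187
top {'K': array([[484.9094258 ,   0.        , 254.2151268 ],
       [  0.        , 484.9094258 , 192.27040247],
       [  0.        ,   0.        ,   1.        ]]), 'pose': array([[ 0.00927906, -0.99219242,  0.12437082,  0.40561138],
       [-0.99993233, -0.00833401,  0.00811682, -0.16850676],
       [-0.00701694, -0.12443772, -0.99220261,  1.32097533],
       [ 0.        ,  0.        ,  0.        ,  1.        
[... 241 characters left out ...]
      [-0.02075845, -0.51872897,  0.85468669, -1.07794744],
       [-0.02389811, -0.8543692 , -0.51911671,  0.6315736 ],
       [ 0.        ,  0.        ,  0.        ,  1.        ]])}
{'K': array([[304.30214182,   0.        , 257.95793859],
       [  0.        , 304.30214182, 189.08266847],
       [  0.        ,   0.        ,   1.        ]]), 'T_tool_cam': array([[ 6.28222889e-04, -9.49640476e-01, -3.13340983e-01,
         8.11632201e-02],
       [ 9.99999356e-01,  3.00328360e-04,  1.09471322e-03,
        -5.32635907e-04],
       [-9.45478803e-04, -3.13341469e-01,  9.49640053e-01,
        -1.42186676e-01],
       [ 0.00000000e+00,  0.00000000e+00,  0.00000000e+00,
         1.00000000e+00]])}
```

View pics/top0.png

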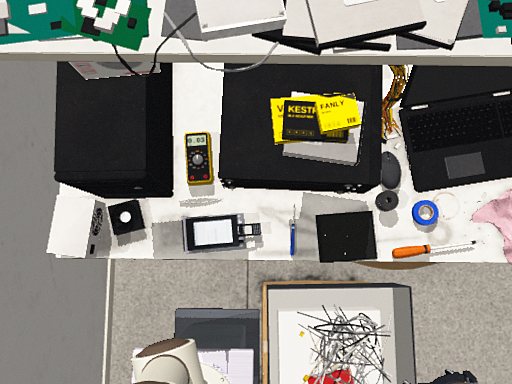

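View pics/side0.png

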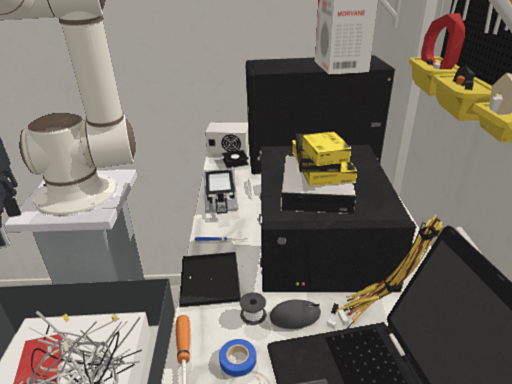

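The top view shows the cradle at about (215,232) with its lever to the right at (252,229). The tray is at (346,236), the screwdriver at (293,232), and the fan at (127,217). I'll enlarge the cradle and tray region.

```bash
python3 - <<'E'
import cv2
a=cv2.imread("pics/top0.png")[190:270,170:390]
cv2.imwrite("pics/c1.png",cv2.resize(a,None,fx=3.6,fy=3.6,interpolation=cv2.INTER_CUBIC))
E
cat > h.py <<'E'
import numpy as np
from workcell import bot,camera,camera_model
from scipy.spatial.transform import Rotation as R
def ray(n,u,v,z,P=None):
    m=camera_model(n); P=m["pose"] if P is None else P
    d=P[:3,:3]@np.linalg.inv(m["K"])@[u,v,1]; return (P[:3,3]+d*(z-P[2,3])/d[2])
def proj(n,X,P=None):
    m=camera_model(n); P=m["pose"] if P is None else P
    X=np.atleast_2d(X); c=(X-P[:3,3])@P[:3,:3]; p=c@m["K"].T; return p[:,:2]/p[:,2:]
def tool(o):
    T=np.eye(4);T[:3,:3]=R.from_euler("xyz",o["tcp_rot"],degrees=True).as_matrix();T[:3,3]=o["ee_pos"];return T
def wristpose(o): return tool(o)@camera_model("wrist")["T_tool_cam"]
E
```

```text
(no output)
```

View pics/c1.png

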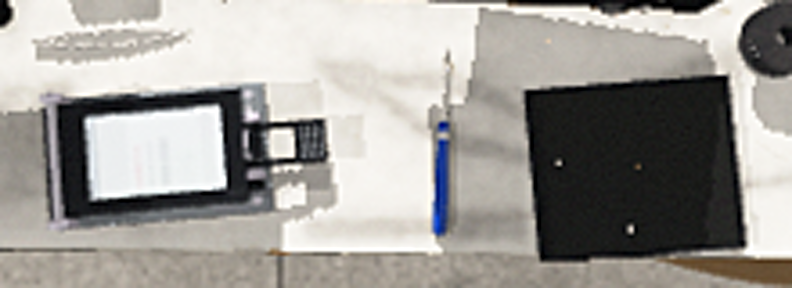

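Run:
```python
from h import *
c=lambda u,v,z: ray("top",170+u/3.6,190+v/3.6,z)
L=np.array([c(*p,.057) for p in[(57,105),(243,90),(247,198),(62,220)]]);print("lid",L.round(4), [np.linalg.norm(L[i]-L[i-1]).round(4) for i in range(4)])
T=np.array([c(*p,.012) for p in[(526,91),(728,75),(746,246),(541,261)]]);print("tray",T.round(4),T.mean(0),[np.linalg.norm(T[i]-T[i-1]).round(4) for i in range(4)])
print("pad",[c(313,141,z).round(4) for z in(.026,.034,.042)])
for e in((1,0,3,2),): print("lidyaw",np.degrees(np.arctan2(*((L[0]-L[1]+L[3]-L[2])[[1,0]]))))
t=T[1]-T[0]+T[2]-T[3];print("trayyaw",np.degrees(np.arctan2(t[1],t[0])))
print("driver",c(440,234,.006),c(447,52,.006),"edge",c(150,250,0))
```

```text
lid [[ 0.4918  0.0198  0.057 ]
 [ 0.5038 -0.1151  0.057 ]
 [ 0.426  -0.119   0.057 ]
 [ 0.409   0.0139  0.057 ]] [np.float64(0.083), np.float64(0.1354), np.float64(0.078), np.float64(0.134)]
tray [[ 0.5084 -0.3256  0.012 ]
 [ 0.5218 -0.4772  0.012 ]
 [ 0.3947 -0.4879  0.012 ]
 [ 0.3822 -0.3359  0.012 ]] [ 0.45178511 -0.40666931  0.012     ] [np.float64(0.1266), np.float64(0.1522), np.float64(0.1276), np.float64(0.1525)]
pad [array([ 0.4689, -0.1661,  0.026 ]), array([ 0.4685, -0.1661,  0.034 ]), array([ 0.4681, -0.1661,  0.042 ])]
lidyaw 96.18976826549141
trayyaw -85.1417455209545
driver [ 0.40136816 -0.26148862  0.006     ] [ 0.53794742 -0.26684427  0.006     ] edge [ 0.38742244 -0.0445027   0.        ]
```

Request:
send_rows(targets="30 -21 -2 7 255; 60 -42 -3 14 255; 90 -64 -5 21 255; 120 -85 -6 28 255; 150 -106 -8 35 255; 180 -128 -9 42 255; 210 -149 -10 50 255; 240 -170 -12 57 255; 270 -192 -13 64 255; 300 -213 -15 71 255; 330 -234 -16 78 255; 360 -256 -18 85 255; 390 -277 -19 92 255; 413 -294 -20 99 255; 413 -294 -20 99 255; 413 -294 -20 99 255", newtons=40)

```text
time: 2.1
ee_pos: [0.0998, -0.3151, 0.2495]
tcp_rot: [-174.7, 0.4, -76.9]
wrist_force: [-0.4, 0.5, 0.0]
opening: -0.0
grasp_force: 0.0
```

Run:
```python
from h import *
import cv2,json
o=bot.get_obs(); im=camera("wrist"); P=wristpose(o); np.save("P1.npy",P)
print(o["time"],o["ee_pos"],o["tcp_rot"],o["q"],o["opening"],o["wrist_force"])
cv2.imwrite("pics/w1.png",cv2.resize(im,(800,600),interpolation=cv2.INTER_CUBIC))
```

```text
2.1 [ 0.09978123 -0.31509555  0.24946371] [-174.73793921    0.44531598  -76.90763222] [-76.96396006 -23.84487756 -12.972633   101.32274792   5.26162045
 179.94343552] -2.6882725586859298e-06 [-0.43097394  0.50340692  0.03891807]
```

View pics/w1.png

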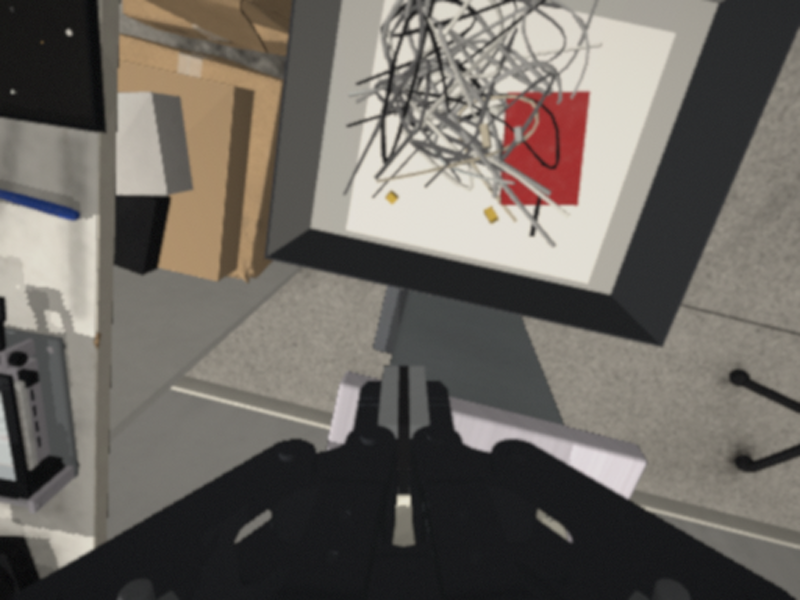

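The wrist got stuck: q6 hit +180, because yaw = q1 − q6 + 180. I need to unwind the other way. A small probe will show where the commanded pose is now.

Request:
send_rows(targets="0 0 0 -8 255; 0 0 0 -16 255; 0 0 0 -16 255")

```text
time: 2.52
ee_pos: [0.101, -0.3154, 0.2497]
tcp_rot: [-174.8, -1.0, -60.9]
wrist_force: [0.3, -0.4, 0.4]
opening: -0.0002
grasp_force: 0.0
```

Run:
```python
from h import *
o=bot.get_obs();print(o["time"],o["ee_pos"],o["tcp_rot"],o["q"])
```

```text
2.525 [ 0.10096782 -0.31537694  0.24965646] [-174.78968321   -1.04309258  -60.86579542] [-76.80377429 -23.77492994 -12.90597943 101.30076622   5.29589547
 163.99458831]
```

Request:
send_rows(targets="0 0 0 -10 255;0 0 0 -20 255;0 0 0 -30 255;0 0 0 -40 255;0 0 0 -50 255;0 0 0 -60 255;0 0 0 -70 255;0 0 0 -80 255;0 0 0 -90 255;0 0 0 -100 255;0 0 0 -110 255;0 0 0 -120 255;0 0 0 -130 255;0 0 0 -140 255;0 0 0 -150 255;0 0 0 -160 255;0 0 0 -170 255;0 0 0 -180 255;0 0 0 -190 255;0 0 0 -200 255")

```text
time: 5.03
ee_pos: [0.1011, -0.3154, 0.2497]
tcp_rot: [175.5, 2.8, 139.3]
wrist_force: [-0.6, 0.1, -0.3]
opening: 0.0003
grasp_force: 0.0
```

Request:
send_rows(targets="0 0 0 -10 255;0 0 0 -20 255;0 0 0 -30 255;0 0 0 -40 255;0 0 0 -50 255;0 0 0 -60 255;0 0 0 -70 255;0 0 0 -80 255;0 0 0 -90 255;0 0 0 -100 255;0 0 0 -110 255;0 0 0 -120 255;0 0 0 -130 255;0 0 0 -140 255;0 0 0 -145 255")

```text
time: 6.9
ee_pos: [0.1051, -0.3144, 0.2496]
tcp_rot: [-174.9, 0.3, -76.0]
wrist_force: [-0.8, 0.1, 0.1]
opening: 0.0002
grasp_force: 0.0
```

Run:
```python
from h import *
o=bot.get_obs();print(o["time"],o["ee_pos"],o["tcp_rot"],o["q"])
```

```text
6.9 [ 0.10511673 -0.31440422  0.24962821] [-174.88212551    0.3477432   -75.97083646] [ -75.91196133  -23.80378029  -12.91866785  101.22758257    5.1182291
 -179.94089027]
```

Request:
send_rows(targets="0 30 0 0 255;0 60 0 0 255;0 60 0 0 255")

```text
time: 7.28
ee_pos: [0.0848, -0.3209, 0.2441]
tcp_rot: [-176.6, 0.4, -78.2]
wrist_force: [1.5, 0.0, -0.1]
opening: 0.0002
grasp_force: 0.0
```

```bash
cat > s.py <<'E'
from h import *
o=bot.get_obs();print(o["time"],o["ee_pos"],o["tcp_rot"],o["q"].round(2),"z",tool(o)[:3,2])
E
python3 s.py
```

```text
7.275 [ 0.08482037 -0.32092247  0.24407609] [-176.59511399    0.38809694  -78.23370598] [ -78.12  -23.81  -13.48  100.71    3.41 -179.88] z [ 0.05676472  0.01873061 -0.99821187]
```

Request:
send_rows(targets="0 30 0 0 255;0 60 0 0 255;0 60 0 0 255")

```text
time: 7.65
ee_pos: [0.065, -0.3266, 0.2406]
tcp_rot: [-178.3, 0.4, -80.3]
wrist_force: [-0.9, 0.2, -0.1]
opening: 0.0
grasp_force: 0.0
```

```bash
python3 s.py
```

```text
7.65 [ 0.06495998 -0.3266034   0.24062225] [-178.28874331    0.39603508  -80.2781617 ] [ -80.22  -23.71  -13.77  100.34    1.71 -179.94] z [ 0.02826709  0.01185251 -0.99953013]
```

Request:
send_rows(targets="0 30 0 0 255;0 60 0 0 255;0 60 0 0 255")

```text
time: 8.02
ee_pos: [0.0447, -0.3316, 0.2389]
tcp_rot: [-180.0, 0.4, -82.4]
wrist_force: [-0.2, -1.3, 0.2]
opening: 0.0
grasp_force: 0.0
```

```bash
python3 s.py
```

```text
8.025 [ 0.04468581 -0.33155398  0.23887176] [-179.98757874    0.4211451   -82.39418557] [-8.2340e+01 -2.3510e+01 -1.3820e+01  1.0012e+02  1.0000e-02 -1.7994e+02] z [-7.57979236e-04  7.31432912e-03 -9.99972963e-01]
```

The tilt is corrected. Now I'll move above the pad at yaw −84, with q6 moving away from its limit.

Request:
send_rows(targets="-10 -35 0 0 255;-20 -71 -5 1 255;-31 -110 -8 1 255;-42 -150 -10 2 255;-53 -190 -12 2 255;-64 -230 -14 2 255;-75 -270 -16 2 255;-86 -310 -18 2 255;-97 -345 -20 2 255;-108 -380 -20 2 255;-118 -415 -20 2 255;-125 -442 -20 2 255;-125 -442 -20 2 255;-125 -442 -20 2 255")

```text
time: 9.78
ee_pos: [0.4661, -0.1487, 0.26]
tcp_rot: [180.0, 0.4, -84.3]
wrist_force: [0.1, -0.5, 0.5]
opening: -0.0002
grasp_force: 0.0
```

```bash
python3 s.py
python3 - <<'E'
from h import *
import cv2
o=bot.get_obs(); im=camera("wrist"); P=wristpose(o); np.save("P1.npy",P)
cv2.imwrite("pics/w2.png",cv2.resize(im,(800,600),interpolation=cv2.INTER_CUBIC))
E
```

```text
9.775 [ 0.4661323  -0.14871572  0.26003185] [179.98578671   0.42173048 -84.31245398] [ -17.92   -2.42    5.77   98.37    0.38 -113.6 ] z [-9.76300376e-04  7.29969935e-03 -9.99972880e-01]
```

View pics/w2.png

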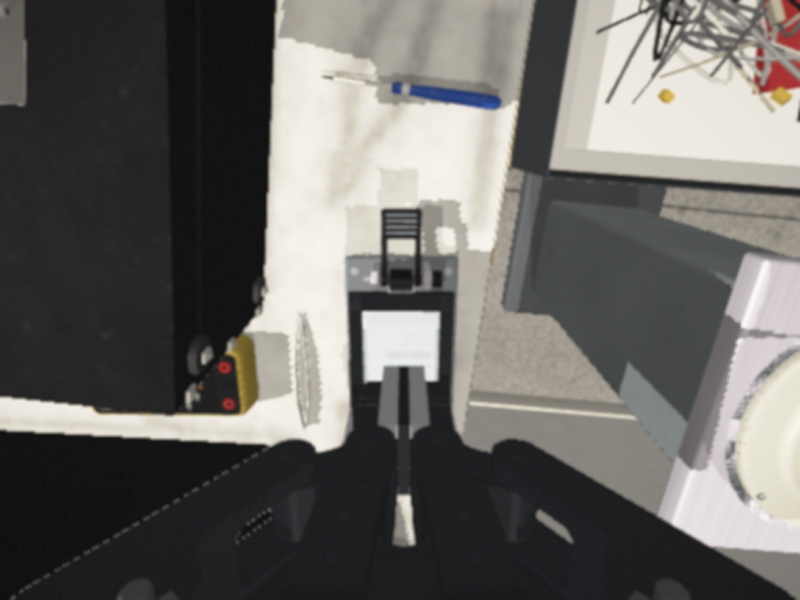

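Run:
```python
from h import *
P=np.load("P1.npy"); c=lambda u,v,z: ray("wrist",u*.64,v*.64,z,P).round(4)
for z in(.026,.034,.042): print("pad tl,tr,bl,br",z,c(382,209,z),c(421,209,z),c(382,238,z),c(421,238,z))
a,b=c(348,291,.057),c(457,291,.057);print("lid end",a,b,np.linalg.norm(a-b),(a+b)/2)
a,b=c(346,257,.01),c(458,255,.01);print("plate end",a,b,np.linalg.norm(a-b),(a+b)/2)
print("lid right side",c(457,291,.057),c(462,380,.057), "left",c(348,291,.057),c(352,435,.057))
print("driver",c(325,76,.006),c(498,101,.006))
```

```text
pad tl,tr,bl,br 0.026 [ 0.4856 -0.1729  0.026 ] [ 0.4552 -0.176   0.026 ] [ 0.4837 -0.1499  0.026 ] [ 0.4526 -0.153   0.026 ]
pad tl,tr,bl,br 0.034 [ 0.4854 -0.1741  0.034 ] [ 0.4556 -0.1771  0.034 ] [ 0.4835 -0.1516  0.034 ] [ 0.4531 -0.1546  0.034 ]
pad tl,tr,bl,br 0.042 [ 0.4852 -0.1753  0.042 ] [ 0.456  -0.1782  0.042 ] [ 0.4833 -0.1533  0.042 ] [ 0.4535 -0.1563  0.042 ]
lid end [ 0.5052 -0.113   0.057 ] [ 0.4225 -0.1213  0.057 ] 0.08311546185879015 [ 0.46385 -0.11715  0.057  ]
plate end [ 0.5129 -0.1273  0.01  ] [ 0.4189 -0.1384  0.01  ] 0.09465310348847525 [ 0.4659  -0.13285  0.01   ]
lid right side [ 0.4225 -0.1213  0.057 ] [ 0.4082 -0.0462  0.057 ] left [ 0.5052 -0.113   0.057 ] [0.4937 0.0149 0.057 ]
driver [ 0.5379 -0.2657  0.006 ] [ 0.4042 -0.2614  0.006 ]
```

Request:
send_rows(targets="8 -1 30 0 255;17 -1 70 0 255;17 -1 110 0 255;17 -1 145 0 255;17 -1 175 0 255;17 -1 195 0 255;17 -1 207 0 255;17 -1 212 0 255;17 -1 214 0 255;17 -1 215 0 255;17 -1 215 0 255;17 -1 215 0 255")

```text
time: 11.32
ee_pos: [0.4693, -0.1639, 0.0453]
tcp_rot: [-180.0, 0.4, -84.3]
wrist_force: [-0.5, -0.6, -0.4]
opening: -0.0
grasp_force: 0.0
```

Request:
send_rows(targets="0 0 1 0 255;0 0 2 0 255;0 0 3 0 255;0 0 4 0 255;0 0 4 0 255")

```text
time: 11.95
ee_pos: [0.4691, -0.1639, 0.0409]
tcp_rot: [-180.0, 0.4, -84.3]
wrist_force: [-0.3, -0.1, 0.1]
opening: -0.0001
grasp_force: 0.0
```

```bash
python3 s.py
```

```text
11.95 [ 0.46905947 -0.16386644  0.04090228] [-179.98923262    0.41911439  -84.32527816] [ -19.48   -1.39  -17.56   74.      0.38 -115.15] z [-5.36293491e-04  7.29759493e-03 -9.99973228e-01]
```

Request:
send_rows(targets="0 0 1 0 255;0 0 2 0 255;0 0 3 0 255;0 0 4 0 255;0 0 4 0 255")

```text
time: 12.58
ee_pos: [0.4691, -0.1639, 0.0369]
tcp_rot: [-180.0, 0.4, -84.3]
wrist_force: [-0.2, -0.3, -0.0]
opening: -0.0003
grasp_force: 0.0
```

Request:
send_rows(targets="0 0 1 0 255;0 0 2 0 255;0 0 3 0 255;0 0 3 0 255")

```text
time: 13.08
ee_pos: [0.4691, -0.1638, 0.0339]
tcp_rot: [-180.0, 0.4, -84.3]
wrist_force: [-0.4, 0.3, -0.6]
opening: -0.0
grasp_force: 0.0
```

Request:
send_rows(targets="0 0 1 0 255;0 0 2 0 255;0 0 3 0 255;0 0 3 0 255")

```text
time: 13.58
ee_pos: [0.4691, -0.1638, 0.0309]
tcp_rot: [-180.0, 0.4, -84.3]
wrist_force: [-0.2, -0.4, 0.2]
opening: -0.0001
grasp_force: 0.0
```

Request:
send_rows(targets="0 0 1 0 255;0 0 2 0 255;0 0 3 0 255;0 0 3 0 255")

```text
time: 14.08
ee_pos: [0.4693, -0.1637, 0.0285]
tcp_rot: [-179.9, 0.4, -84.3]
wrist_force: [-1.2, 2.1, 5.2]
opening: 0.0002
grasp_force: 2.8
```

Request:
send_rows(targets="0 0 1 0 255;0 0 2 0 255;0 0 2 0 255")

```text
time: 14.45
ee_pos: [0.4693, -0.1635, 0.0267]
tcp_rot: [-179.9, 0.4, -84.3]
wrist_force: [-3.0, 3.5, 7.3]
opening: 0.0001
grasp_force: 3.5
```

```bash
cat > d.py <<'E'
from h import *
import cv2,os
im=camera("top")
if os.path.exists("ref.png"):
    r=cv2.imread("ref.png"); print("diff lid region",np.abs(im[205:260,160:245].astype(int)-r[205:260,160:245]).mean())
else: cv2.imwrite("ref.png",im)
cv2.imwrite("last.png",im)
E
python3 d.py
```

```text
(no output)
```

Request:
send_rows(targets="0 0 0.5 0 255;0 0 1 0 255;0 0 1 0 255")

```text
time: 14.88
ee_pos: [0.4694, -0.1634, 0.0258]
tcp_rot: [-179.9, 0.4, -84.3]
wrist_force: [-2.9, 3.6, 8.7]
opening: 0.0002
grasp_force: 3.9
```

```bash
python3 d.py
```

```text
diff lid region 5.593868092691622
```

Request:
send_rows(targets="0 0 0.5 0 255;0 0 1 0 255;0 0 1 0 255")

```text
time: 15.3
ee_pos: [0.4694, -0.1634, 0.025]
tcp_rot: [-179.9, 0.4, -84.3]
wrist_force: [-2.5, 3.8, 9.4]
opening: -0.0
grasp_force: 4.2
```

```bash
python3 d.py
```

```text
diff lid region 22.004919786096256
```

The latch let go. I'll wait out the lid's swing, then back off away from it and look.

Request:
send_rows(targets="0 0 0 0 255;0 0 0 0 255;0 0 0 0 255;0 0 0 0 255;0 0 -3 0 255;0 0 -10 0 255;0 0 -40 0 200;0 0 -80 0 100;0 0 -120 0 0;0 0 -150 0 0;0 0 -160 0 0;0 0 -160 0 0")

```text
time: 16.85
ee_pos: [0.4693, -0.165, 0.1837]
tcp_rot: [-180.0, 0.4, -84.3]
wrist_force: [0.6, -0.1, -0.0]
opening: 0.0853
grasp_force: 0.0
```

```bash
python3 s.py
python3 - <<'E'
from h import *
import cv2
o=bot.get_obs(); im=camera("wrist"); P=wristpose(o); np.save("P2.npy",P)
t=camera("top")[195:275,150:270]
cv2.imwrite("pics/w3.png",np.hstack([cv2.resize(im[70:384,130:400],(470,547),interpolation=cv2.INTER_CUBIC),cv2.copyMakeBorder(cv2.resize(t,(330,220),interpolation=cv2.INTER_CUBIC),0,327,0,0,0)]))
E
```

```text
16.85 [ 0.46928323 -0.16497843  0.18370192] [-179.97654851    0.40937917  -84.32539326] [ -19.59   -2.78   -3.08   89.85    0.38 -115.26] z [-2.99183982e-04  7.15041076e-03 -9.99974391e-01]
```

View pics/w3.png

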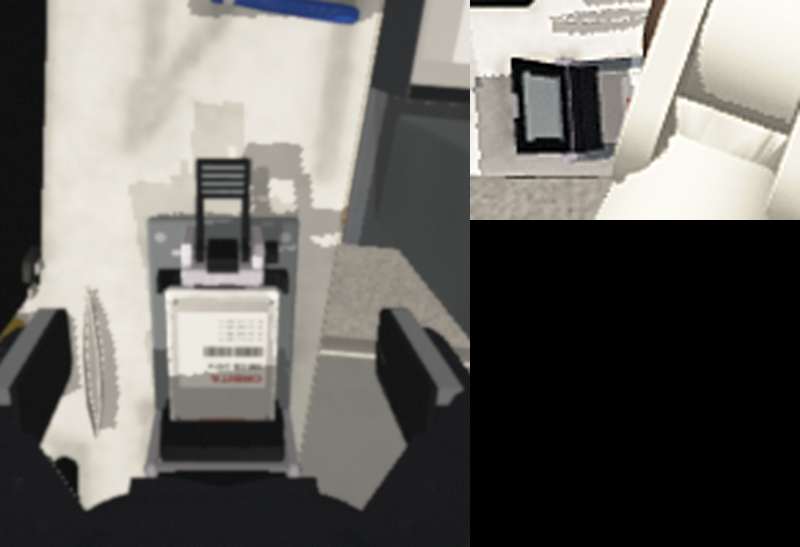

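Run:
```python
from h import *
P=np.load("P2.npy"); c=lambda u,v,z: ray("wrist",130+u/1.741,70+v/1.742,z,P).round(4)
a,b=c(166,289,.042),c(279,289,.042);print(a,b,np.linalg.norm(a-b),(a+b)/2)
d,e=c(170,418,.042),c(276,418,.042);print(d,e,np.linalg.norm(d-e),(d+e)/2)
print("yaws",[np.degrees(np.arctan2(*(w[[1,0]]))) for w in(a-b,d-a,e-b,(d+e-a-b))], np.linalg.norm((d+e-a-b)/2))
f,g=c(149,216,.01),c(297,218,.01);print("plate end",f,g,np.linalg.norm(f-g),(f+g)/2)
```

```text
[ 0.497  -0.0962  0.042 ] [ 0.4301 -0.1029  0.042 ] 0.06723466367879 [ 0.46355 -0.09955  0.042  ]
[ 0.4883 -0.0033  0.042 ] [ 0.4196 -0.0101  0.042 ] 0.06903571539427984 [ 0.45395 -0.0067   0.042  ]
yaws [np.float64(5.719072607544756), np.float64(95.35009336330715), np.float64(96.45536579578352), np.float64(95.90298310354866)] 0.09334496504900519
plate end [ 0.5132 -0.1295  0.01  ] [ 0.42   -0.1374  0.01  ] 0.09353421833746194 [ 0.4666  -0.13345  0.01   ]
```

The lid is standing open and the drive is exposed. Its centre is at about (0.458, −0.049), and the tool yaw agrees with the drive to 0.1°. Next I'll go over it and descend.

Request:
send_rows(targets="-30 0 0 0 0;-65 0 0 0 0;-95 0 10 0 0;-112 0 30 0 0;-115 0 60 0 0;-115 0 90 0 0;-115 0 110 0 0;-115 0 115 0 0;-115 0 115 0 0")

```text
time: 18.08
ee_pos: [0.4574, -0.0497, 0.0695]
tcp_rot: [180.0, 0.4, -84.3]
wrist_force: [0.4, -0.1, -0.1]
opening: 0.0852
grasp_force: 0.0
```

```bash
python3 s.py
python3 - <<'E'
from h import *
import cv2
o=bot.get_obs(); im=camera("wrist"); P=wristpose(o); np.save("P3.npy",P)
cv2.imwrite("pics/w4.png",cv2.resize(im,(800,600),interpolation=cv2.INTER_CUBIC))
E
```

```text
18.075 [ 0.45743817 -0.04966282  0.0695181 ] [179.96727833   0.42213006 -84.32626191] [  -6.45   -7.27  -19.87   77.52    0.41 -102.12] z [-0.00129668  0.00727494 -0.9999727 ]
```

View pics/w4.png

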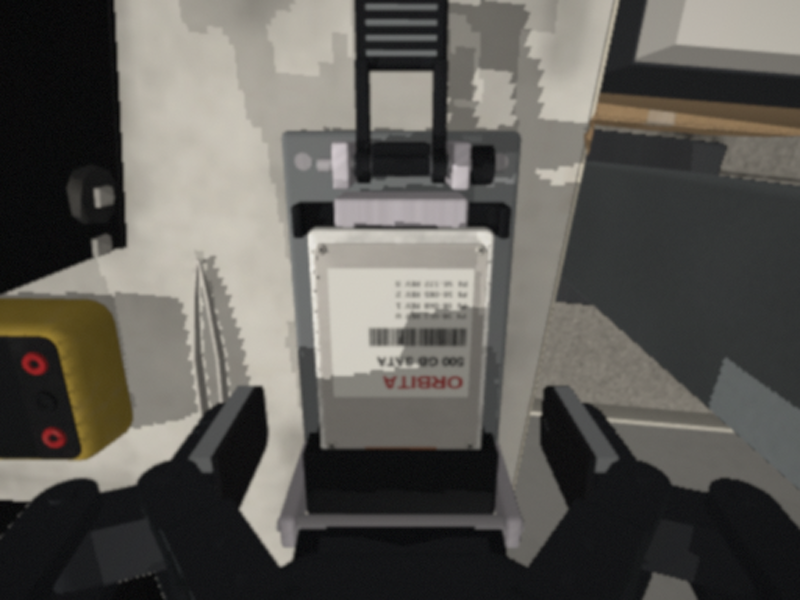

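Run:
```python
from h import *
P=np.load("P3.npy"); c=lambda u,v,z: ray("wrist",u*.64,v*.64,z,P).round(4)
print("tweez",c(203,262,.005),c(224,375,.005),c(215,410,.005))
a,b=c(310,232,.042),c(493,232,.042);print("drive end",a,b,np.linalg.norm(a-b),(a+b)/2)
d,e=c(318,448,.042),c(485,448,.042);print(d,e,(d+e)/2)
T=tool(bot.get_obs())
for X in (a,b,d,e,c(224,375,.005),c(203,262,.005)): print((np.linalg.inv(T)@[*X,1])[:3].round(4))
```

```text
tweez [ 0.5496 -0.0677  0.005 ] [ 0.5414 -0.0119  0.005 ] [0.5462 0.0082 0.005 ]
drive end [ 0.4961 -0.0939  0.042 ] [ 0.4307 -0.1004  0.042 ] 0.06572221846529523 [ 0.4634  -0.09715  0.042  ]
[ 0.4893 -0.0024  0.042 ] [ 0.4194 -0.0093  0.042 ] [ 0.45435 -0.00585  0.042  ]
[ 0.048  -0.0337  0.0278]
[0.048  0.0321 0.0278]
[-0.0438 -0.0359  0.0285]
[-0.0438  0.0343  0.0285]
[-0.0289 -0.0868  0.0654]
[ 0.0274 -0.0895  0.065 ]
```

Request:
send_rows(targets="0 -1 12 0 0;0 -1 26 0 0;0 -1 38 0 0;0 -1 46 0 0;0 -1 50 0 0;0 -1 50 0 0;0 -1 50 0 0")

```text
time: 19.0
ee_pos: [0.459, -0.0493, 0.0202]
tcp_rot: [-179.9, 0.4, -84.3]
wrist_force: [-0.6, 0.5, 1.0]
opening: 0.0856
grasp_force: 0.0
```

Request:
send_rows(targets="0 0 0 0 30;0 0 0 0 60;0 0 0 0 90;0 0 0 0 120;0 0 0 0 120;0 0 0 0 120;0 0 0 0 120", newtons=35)

```text
time: 19.88
ee_pos: [0.4589, -0.0493, 0.0204]
tcp_rot: [-179.9, 0.4, -84.3]
wrist_force: [-2.9, 0.8, 6.1]
opening: 0.067
grasp_force: 39.5
```

Request:
send_rows(targets="1 0 0 0 120;3 0 0 0 120;5 0 0 0 120;7 0 0 0 120;9 0 0 0 120;11 0 0 0 120;12 0 0 0 120;12 0 0 0 120;12 0 0 0 120")

```text
time: 21.0
ee_pos: [0.4604, -0.0608, 0.0205]
tcp_rot: [-179.9, 0.4, -84.3]
wrist_force: [0.0, 2.9, 4.5]
opening: 0.0673
grasp_force: 39.4
```

Run:
```python
from h import *
import cv2
o=bot.get_obs(); im=camera("wrist"); P=wristpose(o); np.save("P4.npy",P)
cv2.imwrite("pics/w5.png",cv2.resize(im[60:360,110:430],(800,600*15//15),interpolation=cv2.INTER_CUBIC))
```

```text
(no output)
```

View pics/w5.png

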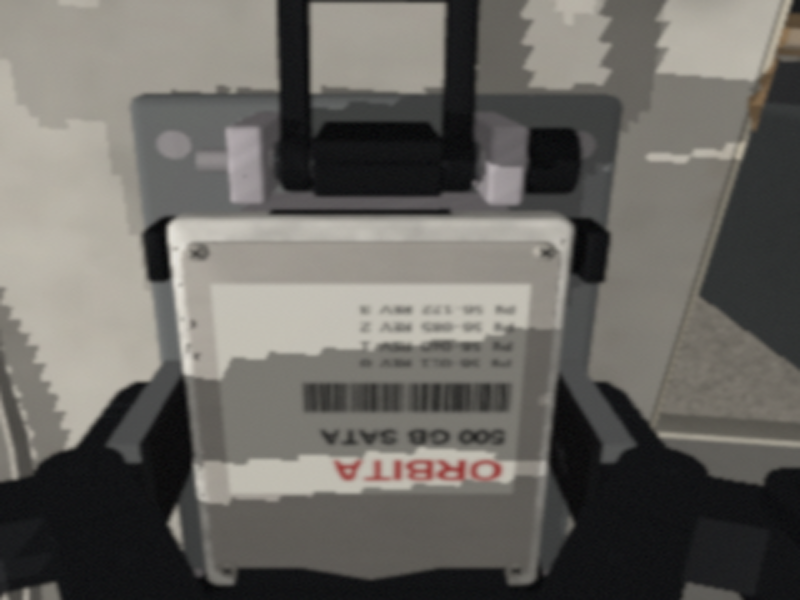

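The drive came with the fingers and its connector end is clear of the socket. At this grip height the fingertips hang about 6–7 mm below the drive, which would force a drop onto the tray floor. I'll regrip 6 mm higher while it still lies on the bed.

Request:
send_rows(targets="0 0 0 0 30;0 0 0 0 30;0 0 -3 0 30;0 0 -6 0 30;0 0 -6 0 30;0 0 -6 0 60;0 0 -6 0 90;0 0 -6 0 120;0 0 -6 0 120;0 0 -6 0 120;0 0 -6 0 120", newtons=38)

```text
time: 22.42
ee_pos: [0.4601, -0.0612, 0.0262]
tcp_rot: [-179.9, 0.4, -84.3]
wrist_force: [-2.8, 0.8, 5.3]
opening: 0.0666
grasp_force: 42.5
```

Request:
send_rows(targets="0 0 -2 0 120;0 0 -5 0 120;0 0 -10 0 120;0 0 -20 0 120;0 0 -30 0 120;0 0 -30 0 120")

```text
time: 23.18
ee_pos: [0.4606, -0.0615, 0.057]
tcp_rot: [-179.9, 0.4, -84.3]
wrist_force: [-0.0, 0.3, -0.5]
opening: 0.0667
grasp_force: 42.6
```

```bash
python3 s.py
python3 - <<'E'
from h import *
import cv2
o=bot.get_obs(); im=camera("wrist"); np.save("P5.npy",wristpose(o))
cv2.imwrite("pics/w6.png",cv2.resize(im[60:360,110:430],(800,600*15//15),interpolation=cv2.INTER_CUBIC))
E
```

```text
23.175 [ 0.4606399  -0.06151533  0.05696332] [-179.87432691    0.3856893   -84.32391246] [  -7.85   -6.49  -20.57   75.89    0.4  -103.53] z [ 0.00151688  0.00691541 -0.99997494]
```

View pics/w6.png

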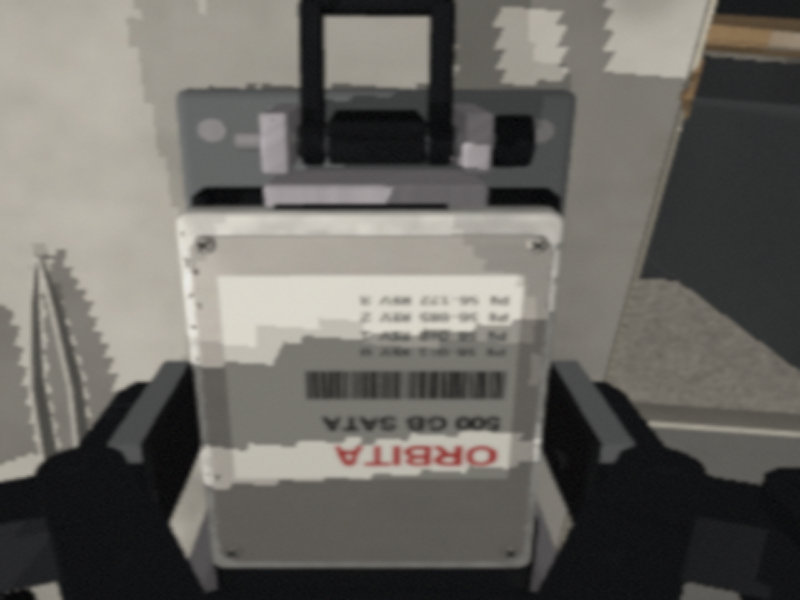

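Request:
send_rows(targets="0 0 -20 0 120;0 0 -45 0 120;0 0 -70 0 120;10 1 -88 0 120;30 4 -90 4 120;58 7 -90 12 120;88 11 -90 20 120;118 15 -90 28 120;148 19 -90 36 120;178 22 -90 44 120;208 26 -90 52 120;238 30 -90 60 120;268 34 -90 68 120;296 37 -90 76 120;320 40 -90 83 120;336 42 -90 88 120;343 43 -90 91 120;343 43 -90 91 120;343 43 -90 91 120")

```text
time: 25.6
ee_pos: [0.4508, -0.4076, 0.143]
tcp_rot: [179.6, -0.0, -175.3]
wrist_force: [-0.4, 0.6, -0.3]
opening: 0.0668
grasp_force: 42.8
```

```bash
python3 s.py
python3 - <<'E'
from h import *
import cv2
o=bot.get_obs(); im=camera("wrist"); np.save("P6.npy",wristpose(o))
cv2.imwrite("pics/w7.png",cv2.resize(im,(800,600),interpolation=cv2.INTER_CUBIC))
E
```

```text
25.6 [ 0.45084693 -0.40756986  0.14299622] [ 1.79560951e+02 -8.77874463e-03 -1.75263177e+02] [-42.25  12.39   8.63  86.56   0.29 -46.99] z [-7.85474596e-04  7.62395003e-03 -9.99970629e-01]
```

View pics/w7.png

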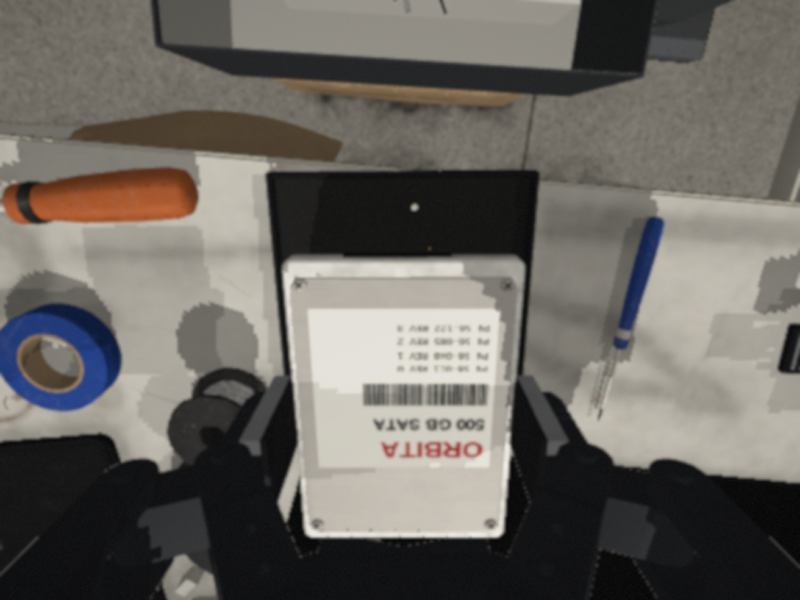

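Run:
```python
from h import *
P=np.load("P6.npy"); c=lambda u,v,z: ray("wrist",u*.64,v*.64,z,P).round(4)
T=tool(bot.get_obs()); t=lambda X:(np.linalg.inv(T)@[*X,1])[:3].round(4)
a,b=c(270,173,.012),c(538,171,.012); print(a,b,np.linalg.norm(a-b),t(a),t(b))
z=.143+.007+.009
for p in((283,262),(525,262),(305,537),(506,537)): print(t(c(*p,z)))
```

```text
[ 0.3954 -0.4851  0.012 ] [ 0.382  -0.3363  0.012 ] 0.1494021418855834 [ 0.0618 -0.0738  0.1306] [0.0629 0.0756 0.1317]
[ 0.0478 -0.0323 -0.0161]
[ 0.0477  0.0338 -0.0156]
[-0.0469 -0.0323 -0.0161]
[-0.0473  0.0351 -0.0156]
```

Request:
send_rows(targets="-1 0 20 0 120;-2 0 50 0 120;-2 0 80 0 120;-2 0 103 0 120;-2 0 120 0 120;-2 0 130 0 120;-2 0 136 0 120;-2 0 140 0 120;-2 0 142 0 120;-2 0 143 0 120;-2 0 144 0 120;-2 0 144 0 120")

```text
time: 27.15
ee_pos: [0.4531, -0.4064, -0.0006]
tcp_rot: [179.6, 0.0, -175.3]
wrist_force: [0.0, 0.2, -0.3]
opening: 0.0668
grasp_force: 42.8
```

Request:
send_rows(targets="0 0 1 0 120;0 0 2 0 120;0 0 2 0 120")

```text
time: 27.52
ee_pos: [0.453, -0.4063, -0.0029]
tcp_rot: [179.6, 0.0, -175.3]
wrist_force: [0.1, 0.3, -0.3]
opening: 0.0665
grasp_force: 42.8
```

Request:
send_rows(targets="0 0 0.5 0 120;0 0 1 0 120;0 0 1 0 120")

```text
time: 27.9
ee_pos: [0.4531, -0.4065, -0.0034]
tcp_rot: [179.6, 0.0, -175.3]
wrist_force: [-1.8, 1.1, 3.8]
opening: 0.0667
grasp_force: 45.9
```

Request:
send_rows(targets="0 0 0.5 0 120;0 0 0.8 0 120;0 0 0.8 0 120")

```text
time: 28.28
ee_pos: [0.4531, -0.4065, -0.0034]
tcp_rot: [179.6, 0.0, -175.3]
wrist_force: [-3.4, 4.3, 9.2]
opening: 0.0666
grasp_force: 50.0
```

Request:
send_rows(targets="0 0 -0.8 0 120;0 0 -0.8 0 50;0 0 -0.8 0 44;0 0 -0.8 0 38;0 0 -0.8 0 30;0 0 -0.8 0 15;0 0 -0.8 0 0;0 0 -0.8 0 0;0 0 -0.8 0 0")

```text
time: 29.4
ee_pos: [0.4531, -0.4064, -0.0037]
tcp_rot: [179.6, 0.0, -175.3]
wrist_force: [-0.1, 0.0, -0.6]
opening: 0.0852
grasp_force: 0.0
```

Request:
send_rows(targets="0 0 -5 0 0;0 0 -15 0 0;0 0 -35 0 0;0 0 -70 0 0;0 0 -105 0 0;0 0 -135 0 0;0 0 -145 0 0;0 0 -150 0 0;0 0 -150 0 0;0 0 -150 0 0")

```text
time: 30.65
ee_pos: [0.4528, -0.4072, 0.1451]
tcp_rot: [179.5, -0.1, -175.3]
wrist_force: [-0.6, 0.5, -0.8]
opening: 0.0855
grasp_force: 0.0
```

```bash
python3 s.py
python3 - <<'E'
from h import *
import cv2
o=bot.get_obs(); im=camera("wrist"); np.save("P7.npy",wristpose(o)); s=camera("side")
cv2.imwrite("pics/w8.png",np.hstack([cv2.resize(im,(480,360)),cv2.resize(s[100:310,150:300],(257,360),interpolation=cv2.INTER_CUBIC)]))
E
```

```text
30.65 [ 0.45278179 -0.40715845  0.14510275] [ 1.79512518e+02 -5.42918547e-02 -1.75322776e+02] [-42.1   12.63   9.14  86.9    0.29 -46.78] z [-0.00163815  0.00840246 -0.99996336]
```

View pics/w8.png

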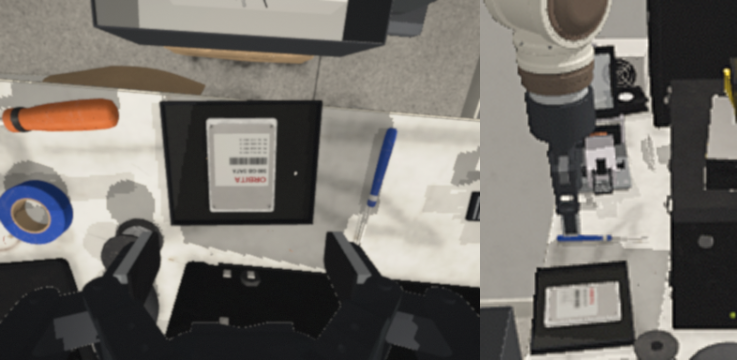

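The drive lies flat in the middle of the tray, at about (241,165) in the wrist view. The lid is open, the other things are where they were, and the arm is clear.

```bash
python3 -c "
from workcell import ticket
print(ticket.job_done())"
```

```text
the job is handed in; nothing more can be done
None
```

The job is handed in: the latch was released with a gentle press (about 9 N), the lid swung open untouched, and the drive now lies flat in the tray, with nothing else on the bench visibly moved.

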